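# Draw the slide carrier out from under a stack of slide boxes and dock it in the reader

## Robot

A 6-joint arm with a two-finger parallel gripper is mounted at the origin on the work surface. World frame = base frame: x ahead of the robot, y to its left, z up, the work surface at z = 0. Lengths are in m, angles in rad, forces in N, time in s.
With the tool pointing down it reaches from about 0.275 to 0.875 m from the base axis. Payload 12.5 kg.
Tool frame: the origin (TCP) lies at the very end of the fingers, on their centre line; the grasp point (between the pads) lies 19 mm behind it; z points along the fingers, y is the direction in which the jaws open and shut (so a half turn about z gives the same grasp; the last joint's range is limited). The gripper opens to 85 mm and grips with 20 to 120 N. Pads are 22 mm wide; open, the fingers measure 114 mm over their backs; the gripper's body (76 mm by 85 mm) begins 54 mm behind the grasp point. The pads swing forward as they close: fully open they stand 13 mm farther back than shut.
Start: joints at [-1.381, 0.351, 1.652, -0, 1.139, -0.085], TCP at [0.149, -0.529, 0.231] pointing down, gripper open.
Joint ranges: [-2.75, 2.75], [-0.79, 2.1], [0.01, 2.65], [-1.57, 4.71], [0.07, 3.14], [-2.87, 2.87]. Speed limits (rad/s): [2.22, 2.22, 2.79, 3.14, 3.14, 3.14].

## Interface

Orientations are given as a rotation vector (axis times angle).
In Python, from plant import arm gives the robot as it stands.
- The arm moves only by the shell command python3 -m handwheel 'ROWS'. ROWS is JSON, a list of rows, each an object with "rot": the turn, a rotation vector about the world's x, y, z in degrees, a list of three; "linear": the shift along the world's x, y, z in m, a list of three; "claw": the closure, from -1 (fully open) to 1 (shut). In form: [{"rot": [ax, ay, az], "linear": [x, y, z], "claw": claw}, ...]. A call has 1 to 5 rows; each row is the pose to reach, as a shift and turn from the pose measured when the call began; what a row does not reach only later rows make up. A row lasts 1/10 s, in which the tool goes at most 50 mm and 8.59 degrees, less where a joint would pass 70% of its speed; a pose out of reach is approached as far as the arm can. A call with a gripper value outside its range is refused whole. The fingers move at their own pace and stop on an object; the grip force is fixed at half the most. Time passes only in rows, so rows that repeat a pose let the fingers close. It gives the time, the measured TCP pose, the force and the opening at its end, in the units of the state.
- arm.observe(): the state, without advancing time (a new reading comes with each control period).
- arm.grab_frame(name): name is "side" or "top"; returns a dict with "pixels" (480x640x3 uint8, red, green, blue), "fx", "fy", "cx", "cy" (pixels), "dist" ([k1, k2, p1, p2, k3] as OpenCV has them; the pictures are not rectified), "rvec" (rotation vector, rad) and "tvec" (3), from world to camera coordinates, as OpenCV has them. Camera axes: x right, y down, z forward; pixel columns grow to the right and rows downward; lengths in m; the calibration is good to about 2 mm. A picture is of the moment at which its call begins. There is no depth.
- arm.close_job(): hands the job in, once; it reports no verdict.
The state is a dict: "t": time; "joint_positions": joint angles; "joint_velocities": joint speeds; "effort": joint torques, N m; "tool_pos": TCP position; "orientation": TCP orientation; "ft_force": force on the tool from outside, world axes, zero at the start; "moment": the same for the moment, N m; "width": finger opening in m.
Only numpy, scipy, OpenCV 4.12 (cv2) and the standard library are available. Lean on these libraries where they do the work, as an engineer would, in place of code of your own. Each camera call takes 0.05 s, during which the arm holds its last target. There are 200 camera calls.

## Task

Take the flat slide carrier by its upright handle and draw it gently out through the front of the rack from under the stack of slide boxes, without toppling or touching the boxes (and the timer on them) or forcing it against the rack, so the stack settles upright on the bench. Then slide it rear edge first into the reader's bay, press it lightly but definitely against the end stop hidden inside the slot for a moment, and leave it there fully home, with nothing else on the bench disturbed.

Things in the scene. Friction and masses are not known exactly. Their poses are not given: they have to be found in the camera images.
- tray_grip (a point): Mid-handle, 27 mm above the carrier's underside. Carrier: loose grey plate 6 mm thick, 165 mm long (x), 0.12 kg, flat on the bench; 60 mm wide over the rear 40 mm, then shoulders tapering over 40 mm to a neck 32 mm wide. Handle: fin on the neck, 36 mm (x) by 12 mm thick (y), 6 to 48 mm above the underside, centre 138 mm from the rear edge. x runs from handle to rear, z up.
- tray_rear (a point): Middle of the carrier's rear edge, on its underside; same axes as the handle point. At the start it lies under the boxes, about 90 mm inside the rack's front opening.
- rack: Aluminium rack fixed to the bench, 102 (x) by 114 (y) by 26 mm high, no floor; origin at its centre on the bench. Open front at its own -x, where the carrier comes out under a bar 8 mm thick, 10 mm above the bench, which holds the lowest box back (3 mm gap at start). Two rigid smooth guide blocks under the bar, 63.5 mm apart, sit off-centre by up to 9 mm to either side (not told).
- rack_gate (a point): Middle of the outer face of the rack's front, at bench height, 49 mm in front of the rack's origin; same axes as the rack. As the carrier's shoulders pass between the guide blocks below the bar, they steer it sideways by up to 9 mm: give way to the side force.
- box1: Lowest slide box, 76 (x) by 96 (y) by 30 mm high, white plastic, 0.14 to 0.26 kg, loose; origin at the centre of its underside. Rests on the carrier and comes down 6 mm onto the bench inside the rack when the carrier is out. Weight and friction vary: the steady pull on the carrier is about 4 to 16 N and falls off as the last third leaves.
- box2: Middle slide box, same as the lowest, resting on it; origin at the centre of its underside.
- box3: Top slide box, same, resting on the middle one; origin at the centre of its underside. The stack's top is 96 mm above the bench at the start.
- timer: Small lab timer, 50 by 50 by 14 mm, lying loose on the top box; origin at the centre of its underside.
- reader: White reader fixed to the bench, with a low bay at its own -x front; origin on the bench. Two cheeks 16 mm high, 63.5 mm apart (1.75 mm clear each side of the carrier's rear), from x = -15 to +45 mm, the mouth flared to 80 mm at x = -36 mm; bench as floor. At x = +45 mm the housing begins (120 deep, 104 wide, 85 mm high) with a slot 66 mm wide, 13 mm high.
- bay_mouth (a point): Middle of the bay where the straight cheeks begin, at bench height (x = -15 mm from the reader's origin); same axes as the reader. The carrier enters along +x.
- slot (a point): Middle of the slot's mouth in the housing, at bench height (x = +45 mm from the reader's origin); same axes as the reader. The rigid end stop is out of sight inside the slot, 5 to 35 mm behind this point (where is not told: feel for it). The carrier is home when its rear edge bears on it; its handle then stands well in front of the bay.
- vial: Small amber vial, 26 mm diameter, 45 mm high, standing on top of the reader's housing; origin at the centre of its underside. Bystander.
- flask: Clear bottle, 64 mm diameter, 150 mm high; origin at the centre of its underside. Bystander.
- beaker: Clear beaker, 90 mm diameter, 100 mm high; origin at the centre of its underside. Bystander.
- tiprack: Yellow tip rack, 75 by 110 by 45 mm; origin at the centre of its underside. Bystander.
- dishes: Pile of covered clear dishes in one piece, 90 mm diameter, 41 mm high; origin at the centre of its underside. Bystander.
- tubeblock: Blue tube block on a white foot, 160 by 85 mm, 42 mm high; origin at the centre of its underside. Bystander.

How it is judged:
On the way, in this order (a step that is already met when the one before it is completed fails the run):
1. the carrier is drawn wholly out of the rack's front and the stack of boxes has settled upright on the bench in the rack (x of tray_rear in the frame of rack below -0.05 m and angle between each of box1, box2, box3's own z axis and vertical below 0.06 rad and linear speed of each of box1, box2, box3 below 0.02 m/s and height (world z) of box1 below 0.004 m and horizontal distance between box1 and rack below 0.015 m and horizontal distance between box2 and box1 below 0.012 m and z of box2 in the frame of box1 above 0.027 m and horizontal distance between box3 and box2 below 0.012 m and z of box3 in the frame of box2 above 0.027 m and horizontal distance between timer and box3 below 0.035 m and z of timer in the frame of box3 above 0.027 m), for 0.2 s.
2. the carrier is pressed against the reader's end stop with more than 2 N (x of tray_rear in the frame of stop_face above -0.0025 m and y of tray_rear in the frame of reader between -0.004 and 0.004 m and contact force between tray and reader above 2 N), for 0.2 s.
At the end, for the whole second after the job is handed in: Carrier at rest flat in the bay: rear edge within 2.5 mm of the stop, 4 mm of the middle line, square to 0.09 rad. Lowest box on the bench within 15 mm of the rack centre, boxes stacked within 12 mm, upright to 0.06 rad, timer on the top one within 35 mm; bystanders upright (x of tray_rear in the frame of stop_face above -0.0025 m and y of tray_rear in the frame of reader between -0.004 and 0.004 m and angle between the x axis of tray and the x axis of reader, either way round below 0.09 rad and angle between tray's own z axis and vertical below 0.03 rad and height (world z) of tray below 0.003 m and linear speed of tray below 0.01 m/s and angle between each of box1, box2, box3's own z axis and vertical below 0.06 rad and linear speed of each of box1, box2, box3 below 0.02 m/s and height (world z) of box1 below 0.004 m and horizontal distance between box1 and rack below 0.015 m and horizontal distance between box2 and box1 below 0.012 m and z of box2 in the frame of box1 above 0.027 m and horizontal distance between box3 and box2 below 0.012 m and z of box3 in the frame of box2 above 0.027 m and horizontal distance between timer and box3 below 0.035 m and z of timer in the frame of box3 above 0.027 m and angle between each of flask, beaker, tiprack, dishes, tubeblock, vial's own z axis and vertical below 0.1 rad); the robot touches nothing.
It fails at once if a slide box tips by more than 0.35 rad (angle between any of box1, box2, box3's own z axis and vertical above 0.35 rad).
It fails at once if the robot touches the slide boxes or the timer (over 0.5 N) (contact force between any of the fingers, the arm and box1 above 0.5 N or contact force between any of the fingers, the arm and box2 above 0.5 N or contact force between any of the fingers, the arm and box3 above 0.5 N or contact force between any of the fingers, the arm and timer above 0.5 N).
It fails at once if the carrier is forced against the rack with more than 10 N or the reader with more than 15 N (contact force between tray and rack above 10 N or contact force between tray and reader above 15 N).
It fails at once if the robot pushes on the rack or the reader with more than 10 N (contact force between any of the fingers, the arm and rack above 10 N or contact force between any of the fingers, the arm and reader above 10 N).
It fails at once if a bystander is moved by more than 15 mm (distance of any of flask, beaker, tiprack, dishes, tubeblock, vial from where it was at the start of the episode above 0.015 m).
It also fails if it takes over 72 s, if anything falls off the work surface, if the arm or the gripper's body presses on something with over 40 N, if the wrist force passes 120 N, or if a joint passes its speed limit or range.

## Working session

There is one attempt and no reset: what is moved stays moved. The work goes in short steps, Python scripts to look and compute and a shell command to move; the robot and the scene stay as the last step left them, time stands still between calls to the robot, and variables do not carry over. Pictures are saved under pics/ and viewed, about 8 in all and at most 12, crops included, and the job is handed in when it is done.

```bash
mkdir -p pics
python3 - <<'E'
from plant import arm
import cv2, pickle
s=arm.observe(); print({k:(v if not hasattr(v,'__len__') else [round(float(x),4) for x in v]) for k,v in s.items()})
for n in ("top","side"):
    f=arm.grab_frame(n); pickle.dump(f,open(f"{n}0.pkl","wb")); cv2.imwrite(f"pics/{n}0.png",f["pixels"][:,:,::-1])
    print(n,f["fx"],f["cx"],f["cy"],f["dist"],f["rvec"],f["tvec"])
E
```

```text
{'t': 0.0, 'joint_positions': [-1.3806, 0.3513, 1.6524, 0.0, 1.1391, -0.0846], 'joint_velocities': [0.0002, -0.0004, -0.0007, 0.0022, 0.0011, 0.0005], 'effort': [-0.0005, -50.6106, -29.1408, -0.0001, 0.0045, 0.0], 'tool_pos': [0.1492, -0.529, 0.2307], 'orientation': [-3.1108, -0.4301, 0.0001], 'ft_force': [0.2045, 0.7822, -0.0083], 'moment': [-0.0091, 0.0243, -0.0224], 'width': 0.0852506717687824}
top 565.1773918490087 319.6347624792066 238.7886619168266 [-0.04144486  0.          0.          0.          0.        ] [ 2.11869719 -2.16662456  0.17626462] [0.04359949 0.53860773 1.38910429]
side 449.102571117505 317.7475566884307 239.74316517127158 [-0.10379256  0.          0.          0.          0.        ] [ 1.05075199 -2.43371514  1.00246854] [0.38999592 0.3131978  0.82256645]
```

View pics/top0.png

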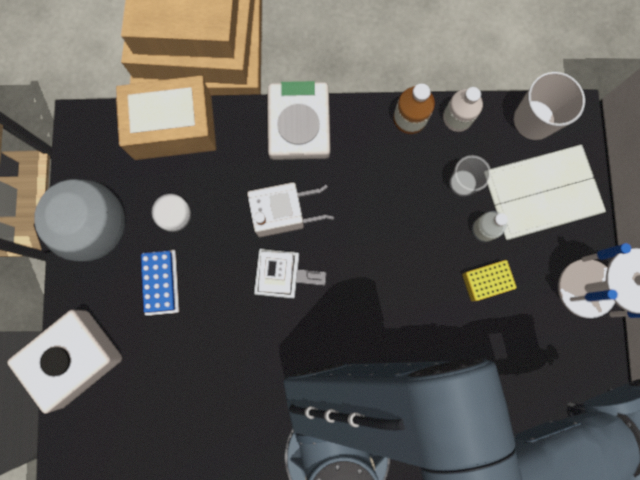

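View pics/side0.png

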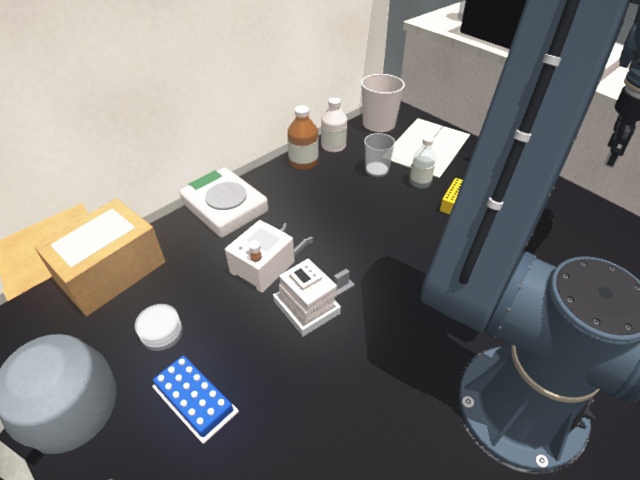

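```bash
cat > h.py <<'E'
import numpy as np, cv2, pickle
from scipy.spatial.transform import Rotation as R
def cam(f):
    K=np.array([[f["fx"],0,f["cx"]],[0,f["fy"],f["cy"]],[0,0,1.]]); Rm=cv2.Rodrigues(np.array(f["rvec"],float))[0]
    return K,np.array(f["dist"],float),Rm,np.array(f["tvec"],float).ravel()
def onplane(f,px,z):
    K,d,Rm,t=cam(f); n=cv2.undistortPoints(np.array(px,float).reshape(-1,1,2),K,d).reshape(-1,2)
    r=np.c_[n,np.ones(len(n))]@Rm; c=-Rm.T@t
    return c+r*((z-c[2])/r[:,2])[:,None]
def proj(f,P):
    K,d,Rm,t=cam(f); return cv2.projectPoints(np.array(P,float).reshape(-1,1,3),np.array(f["rvec"],float),t,K,d)[0].reshape(-1,2)
def crop(f,x0,x1,y0,y1,s):
    return cv2.resize(np.ascontiguousarray(f["pixels"][y0:y1,x0:x1,::-1]),None,fx=s,fy=s,interpolation=cv2.INTER_CUBIC)
E
python3 - <<'E'
from h import *
f=pickle.load(open("top0.pkl","rb")); g=pickle.load(open("side0.pkl","rb"))
a=crop(f,240,345,165,305,4); b=crop(g,220,362,215,335,2.6)
o=np.zeros((560,800,3),np.uint8); o[:a.shape[0],:a.shape[1]]=a; o[:b.shape[0],425:425+b.shape[1]]=b
cv2.imwrite("pics/c1.png",o)
print(onplane(f,[[277,273],[313,277],[325,278]],0.03))
for q in (f,g):
    K,d,Rm,t=cam(q); print(-Rm.T@t)
E
```

```text
[[0.45613824 0.14128992 0.03      ]
 [0.44398766 0.05043002 0.03      ]
 [0.44077887 0.02016113 0.03      ]]
[0.31554412 0.04405793 1.45605657]
[0.00371933 0.52736404 0.80540585]
```

View pics/c1.png

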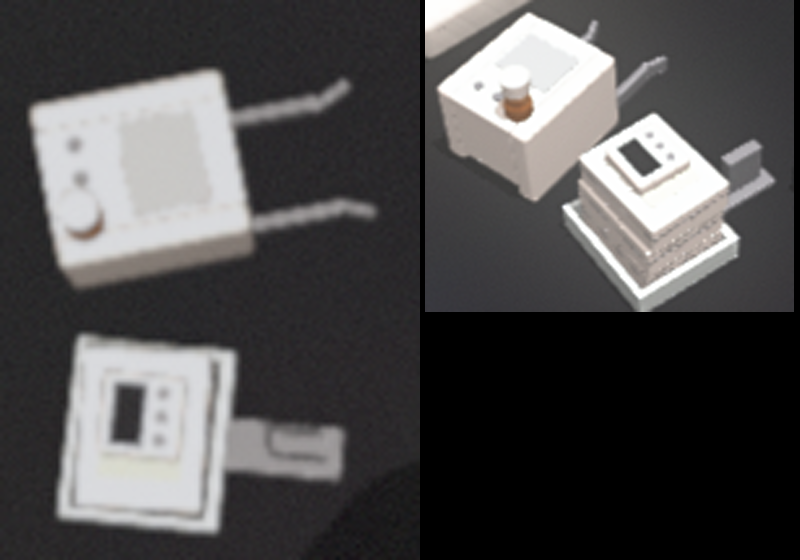

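Run:
```python
from h import *
f=pickle.load(open("top0.pkl","rb"))
P=lambda L,z:onplane(f,[[240+(u+.5)/4-.5,165+(v+.5)/4-.5] for u,v in L],z)[:,:2]
np.set_printoptions(precision=4,suppress=True)
def rep(n,L,z):
    p=P(L,z); print(n,p.mean(0)); print("  sides",np.linalg.norm(np.roll(p,-1,0)-p,axis=1), "yaws", np.degrees([np.arctan2(*(d[::-1])) for d in np.roll(p,-1,0)-p])); return p
r=rep("rack",[(78,337),(237,350),(217,532),(58,518)],.026)
h=rep("housing",[(32,105),(220,72),(252,235),(68,262)],.085)
t=P([(343,428),(340,479)],.006); print("tray end",t,t.mean(0))
print("tray neck sides", P([(230,421),(343,428),(226,469),(340,479)],.006))
print("handle top", P([(266,430),(327,430),(327,460),(266,455)],.048))
c=P([(235,118),(325,102),(253,223),(343,207),(347,85),(375,212)],.016); print("cheeks",c, np.degrees(np.arctan2(*(c[0]-c[1])[::-1])),np.degrees(np.arctan2(*(c[2]-c[3])[::-1])))
# masks
im=f["pixels"].astype(int); hsv=cv2.cvtColor(f["pixels"],cv2.COLOR_RGB2GRAY)
for thr in (110,150,180):
    m=(hsv>thr).astype(np.uint8); 
    n,l,st,ce=cv2.connectedComponentsWithStats(m)
    for i in range(1,n):
        x,y,w,hh,a=st[i]
        if 240<x<330 and 165<y<305 and a>30:
            cs,_=cv2.findContours((l==i).astype(np.uint8),cv2.RETR_EXTERNAL,cv2.CHAIN_APPROX_NONE); print(thr,st[i],cv2.minAreaRect(cs[0]))
print(hsv[268:290,296:330:1][::2])
```

```text
rack [0.4564 0.1428]
  sides [0.1019 0.1163 0.1008 0.1158] yaws [-95.9695 172.794   83.7372  -6.631 ]
housing [0.6158 0.1398]
  sides [0.1188 0.1054 0.1144 0.1021] yaws [ -81.0141 -170.1097   97.2335   12.4062]
tray end [[0.4593 0.0184]
 [0.4265 0.0211]] [0.4429 0.0198]
tray neck sides [[0.4654 0.091 ]
 [0.4593 0.0184]
 [0.4346 0.0941]
 [0.4265 0.0211]]
handle top [[0.455  0.0673]
 [0.4541 0.0292]
 [0.4353 0.0296]
 [0.4393 0.0676]]
cheeks [[ 0.663   0.0842]
 [ 0.6724  0.0251]
 [ 0.5929  0.0737]
 [ 0.6022  0.0151]
 [ 0.6835  0.0105]
 [ 0.5984 -0.0056]] 99.10685585587359 99.0156791298951
110 [ 247  182   86   54 2493] ((289.5, 206.0), (46.47951889038086, 79.4270248413086), 78.69007110595703)
110 [ 254  249   72   49 2121] ((290.14849853515625, 274.5148620605469), (69.45360565185547, 46.16972351074219), 5.710592269897461)
150 [ 248  183   55   49 1998] ((275.1730651855469, 206.8654022216797), (41.3805046081543, 49.813499450683594), 78.69007110595703)
150 [ 255  249   59   49 1727] ((284.9010009765625, 273.9901123046875), (57.314144134521484, 45.373695373535156), 5.710593223571777)
150 [
[... 1235 characters left out ...]
 156 155 154 153 155 152 153 153 153 153 152 150 146 144 144 140 137
  137 138 133 135 133 127 128 139 151 156 147 101  55  41  38  39]
 [124 115 113 111 112 112 116 121 127 135 142 149 150 148 148 147 147 147
  148 151 156 157 155 155 155 154 155 153 139  95  55  40  40  42]
 [ 79  47  37  43  42  43  47  48  51  56  56  61  63  63  65  69  71  79
   90 100 112 118 113 113 113 113 115 116 101  67  46  41  41  42]
 [ 75  43  41  42  40  44  39  42  35  41  42  42  39  42  39  39  40  40
   44  44  42  43  43  44  41  44  47  53  46  43  44  39  41  38]
 [ 67  43  39  42  41  39  38  43  40  40  42  41  41  39  39  43  43  40
   39  43  41  39  41  37  40  38  38  42  42  43  40  41  32  32]]
```

```bash
python3 - <<'E'
from h import *
from plant import arm
s=arm.observe(); M=R.from_rotvec(s["orientation"]).as_matrix(); print(M.round(4)); print("tool y yaw",np.degrees(np.arctan2(M[1,1],M[0,1])))
E
python3 -m handwheel '[{"rot":[0,0,0],"linear":[0.02,0.04,0],"claw":-1},{"rot":[0,0,0],"linear":[0.04,0.08,0],"claw":-1}]'
```

```text
[[ 9.625e-01  2.713e-01 -2.000e-04]
 [ 2.713e-01 -9.625e-01  1.000e-03]
 [ 1.000e-04 -1.000e-03 -1.000e+00]]
tool y yaw -74.25666572619575
t: 0.3
tool_pos: [0.1892, -0.448, 0.2301]
orientation: [-3.11, -0.428, 0.0]
ft_force: [1.1, -0.1, -0.3]
width: 0.0855
```

```bash
python3 -m handwheel '[{"rot":[0,0,4.6],"linear":[0.02,0.04,0],"claw":-0.6},{"rot":[0,0,9.2],"linear":[0.04,0.08,0],"claw":-0.6},{"rot":[0,0,13.8],"linear":[0.06,0.12,0],"claw":-0.6},{"rot":[0,0,18.4],"linear":[0.08,0.16,0],"claw":-0.6},{"rot":[0,0,23],"linear":[0.1,0.2,0],"claw":-0.6}]'
python3 -m handwheel '[{"rot":[0,0,4.6],"linear":[0.02,0.04,0],"claw":-0.4},{"rot":[0,0,9.2],"linear":[0.04,0.08,0],"claw":-0.4},{"rot":[0,0,13.8],"linear":[0.06,0.12,0],"claw":-0.4},{"rot":[0,0,18.4],"linear":[0.08,0.16,0],"claw":-0.4},{"rot":[0,0,23],"linear":[0.1,0.2,0],"claw":-0.4}]'
cat > st.py <<'E'
from h import *
from plant import arm
import sys
s=arm.observe(); M=R.from_rotvec(s["orientation"]).as_matrix()
print("t %.2f pos %s yyaw %.2f F %s w %.4f zax %s"%(s["t"],np.round(s["tool_pos"],4),np.degrees(np.arctan2(M[1,1],M[0,1])),np.round(s["ft_force"],2),s["width"],M[:,2].round(4)))
E
python3 st.py
```

```text
t: 0.8
tool_pos: [0.2895, -0.2463, 0.23]
orientation: [-2.961, -1.043, 0.001]
ft_force: [1.7, -0.4, 0.1]
width: 0.0683
t: 1.3
tool_pos: [0.3898, -0.0444, 0.2301]
orientation: [-2.691, -1.617, 0.001]
ft_force: [0.5, -0.7, 0.6]
width: 0.0601
t 1.30 pos [ 0.3898 -0.0444  0.2301] yyaw -27.99 F [ 0.5  -0.71  0.58] w 0.0601 zax [-0.0016  0.0011 -1.    ]
```

```bash
python3 -m handwheel '[{"rot":[0,0,7.5],"linear":[0.0185,0.029,-0.01],"claw":-0.1},{"rot":[0,0,15],"linear":[0.037,0.058,-0.03],"claw":-0.1},{"rot":[0,0,22.5],"linear":[0.0553,0.0871,-0.06],"claw":-0.1},{"rot":[0,0,22.5],"linear":[0.0553,0.0871,-0.1],"claw":-0.1},{"rot":[0,0,22.5],"linear":[0.0553,0.0871,-0.13],"claw":-0.1}]'
python3 -m handwheel '[{"rot":[0,0,0],"linear":[0,0,-0.02],"claw":-0.1},{"rot":[0,0,0],"linear":[0,0,-0.03],"claw":-0.1},{"rot":[0,0,0],"linear":[0,0,-0.03],"claw":-0.1}]'
python3 st.py
python3 - <<'E'
from h import *
from plant import arm
o=np.zeros((480,800,3),np.uint8)
for n,x,(a,b,c,d) in (("top",0,(240,360,200,320)),("side",400,(260,400,200,340))):
    f=arm.grab_frame(n); pickle.dump(f,open(f"{n}1.pkl","wb")); i=crop(f,a,b,c,d,400/(b-a)); o[:i.shape[0],x:x+i.shape[1]]=i[:,:400]
cv2.imwrite("pics/c2.png",o)
E
```

```text
t: 1.8
tool_pos: [0.4446, 0.0435, 0.098]
orientation: [-2.321, -2.113, 0.004]
ft_force: [1.1, -0.2, -0.3]
width: 0.0467
t: 2.1
tool_pos: [0.444, 0.0435, 0.0672]
orientation: [-2.32, -2.112, 0.006]
ft_force: [0.8, 0.1, 1.4]
width: 0.0468
t 2.10 pos [0.444  0.0435 0.0672] yyaw -5.38 F [0.76 0.07 1.42] w 0.0468 zax [-5.6e-03  4.0e-04 -1.0e+00]
```

View pics/c2.png

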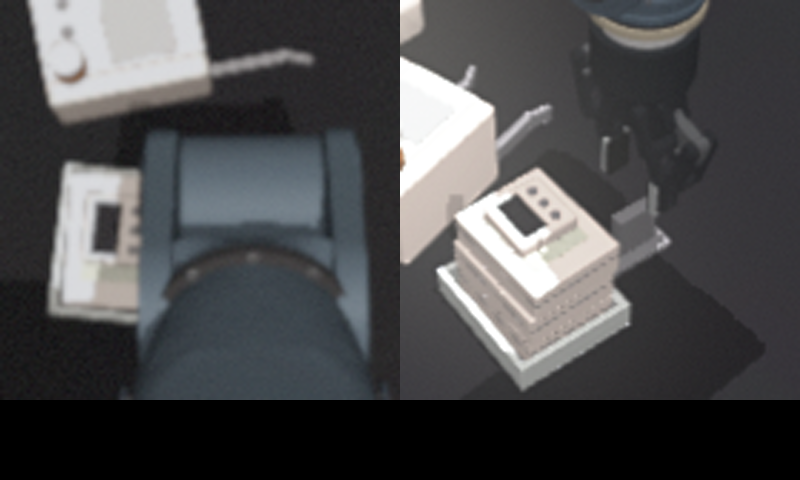

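```bash
python3 -m handwheel '[{"rot":[0,0,0],"linear":[0.001,-0.0005,-0.015],"claw":-0.1},{"rot":[0,0,0],"linear":[0.001,-0.0005,-0.03],"claw":-0.1},{"rot":[0,0,0],"linear":[0.001,-0.0005,-0.042],"claw":-0.1},{"rot":[0,0,0],"linear":[0.001,-0.0005,-0.053],"claw":-0.1},{"rot":[0,0,0],"linear":[0.001,-0.0005,-0.053],"claw":-0.1}]'
python3 st.py
python3 -m handwheel '[{"rot":[0,0,0],"linear":[0,0,0],"claw":0.3},{"rot":[0,0,0],"linear":[0,0,0],"claw":0.4},{"rot":[0,0,0],"linear":[0,0,0],"claw":0.5},{"rot":[0,0,0],"linear":[0,0,0],"claw":0.55},{"rot":[0,0,0],"linear":[0,0,0],"claw":0.6}]'
python3 st.py
```

```text
t: 2.7
tool_pos: [0.4457, 0.0429, 0.015]
orientation: [-2.321, -2.113, 0.004]
ft_force: [0.1, -0.3, -0.9]
width: 0.0467
t 2.70 pos [0.4457 0.0429 0.015 ] yyaw -5.39 F [ 0.12 -0.29 -0.93] w 0.0467 zax [-3.8e-03  4.0e-04 -1.0e+00]
t: 3.2
tool_pos: [0.4458, 0.043, 0.0152]
orientation: [-2.321, -2.113, 0.003]
ft_force: [-0.9, 0.2, 0.5]
width: 0.017
t 3.20 pos [0.4458 0.043  0.0152] yyaw -5.39 F [-0.9   0.17  0.48] w 0.0170 zax [-3.3e-03  4.0e-04 -1.0e+00]
```

```bash
python3 -m handwheel '[{"rot":[0,0,0],"linear":[0,0,0],"claw":0.7},{"rot":[0,0,0],"linear":[0,0,0],"claw":0.75},{"rot":[0,0,0],"linear":[0,0,0],"claw":1},{"rot":[0,0,0],"linear":[0,0,0],"claw":1},{"rot":[0,0,0],"linear":[0,0,0],"claw":1}]'
python3 st.py
```

```text
t: 3.7
tool_pos: [0.446, 0.0429, 0.0154]
orientation: [-2.322, -2.113, 0.003]
ft_force: [-0.4, -1.9, 5.2]
width: 0.0113
t 3.70 pos [0.446  0.0429 0.0154] yyaw -5.39 F [-0.44 -1.86  5.24] w 0.0113 zax [-2.9e-03  4.0e-04 -1.0e+00]
```

```bash
python3 -m handwheel '[{"rot":[0,0,0],"linear":[0,-0.0005,0.0003],"claw":1},{"rot":[0,0,0],"linear":[-0.0001,-0.001,0.0003],"claw":1},{"rot":[0,0,0],"linear":[-0.0002,-0.002,0.0003],"claw":1},{"rot":[0,0,0],"linear":[-0.0003,-0.003,0.0003],"claw":1},{"rot":[0,0,0],"linear":[-0.0004,-0.004,0.0003],"claw":1}]'
python3 st.py
```

```text
t: 4.2
tool_pos: [0.4456, 0.0389, 0.0156]
orientation: [-2.322, -2.113, 0.003]
ft_force: [1.7, 4.0, -3.0]
width: 0.0113
t 4.20 pos [0.4456 0.0389 0.0156] yyaw -5.40 F [ 1.69  3.97 -3.02] w 0.0113 zax [-2.9e-03  5.0e-04 -1.0e+00]
```

```bash
python3 -m handwheel '[{"rot":[0,0,0],"linear":[-0.0001,-0.001,0],"claw":1},{"rot":[0,0,0],"linear":[-0.0002,-0.002,0],"claw":1},{"rot":[0,0,0],"linear":[-0.0003,-0.003,0],"claw":1},{"rot":[0,0,0],"linear":[-0.0004,-0.004,0],"claw":1}]'
python3 st.py
```

```text
t: 4.6
tool_pos: [0.4451, 0.0349, 0.0156]
orientation: [-2.322, -2.113, 0.003]
ft_force: [0.4, 3.9, -4.5]
width: 0.0112
t 4.60 pos [0.4451 0.0349 0.0156] yyaw -5.39 F [ 0.36  3.85 -4.5 ] w 0.0112 zax [-3.1e-03  6.0e-04 -1.0e+00]
```

```bash
python3 -m handwheel '[{"rot":[0,0,0],"linear":[-0.0001,-0.001,0],"claw":1},{"rot":[0,0,0],"linear":[-0.0002,-0.002,0],"claw":1},{"rot":[0,0,0],"linear":[-0.0003,-0.003,0],"claw":1}]'
python3 st.py
```

```text
t: 4.9
tool_pos: [0.4447, 0.0319, 0.0156]
orientation: [-2.321, -2.113, 0.003]
ft_force: [0.9, 4.4, -3.5]
width: 0.0109
t 4.90 pos [0.4447 0.0319 0.0156] yyaw -5.38 F [ 0.89  4.38 -3.51] w 0.0109 zax [-3.2e-03  6.0e-04 -1.0e+00]
```

```bash
python3 -m handwheel '[{"rot":[0,0,0],"linear":[-0.0001,-0.001,0],"claw":1},{"rot":[0,0,0],"linear":[-0.0002,-0.002,0],"claw":1},{"rot":[0,0,0],"linear":[-0.0003,-0.003,0],"claw":1}]'
python3 st.py
```

```text
t: 5.2
tool_pos: [0.4444, 0.0288, 0.0156]
orientation: [-2.321, -2.113, 0.003]
ft_force: [0.9, 4.3, -2.9]
width: 0.0111
t 5.20 pos [0.4444 0.0288 0.0156] yyaw -5.38 F [ 0.95  4.28 -2.93] w 0.0111 zax [-3.3e-03  6.0e-04 -1.0e+00]
```

```bash
python3 -m handwheel '[{"rot":[0,0,0],"linear":[-0.0001,-0.001,0],"claw":1},{"rot":[0,0,0],"linear":[-0.0002,-0.002,0],"claw":1}]'
python3 st.py
```

```text
t: 5.4
tool_pos: [0.4441, 0.0267, 0.0156]
orientation: [-2.321, -2.113, 0.003]
ft_force: [0.4, 6.7, -3.2]
width: 0.0111
t 5.40 pos [0.4441 0.0267 0.0156] yyaw -5.38 F [ 0.39  6.74 -3.18] w 0.0111 zax [-3.4e-03  6.0e-04 -1.0e+00]
```

```bash
python3 -m handwheel '[{"rot":[0,0,0],"linear":[-0.0001,-0.001,0],"claw":1},{"rot":[0,0,0],"linear":[-0.0002,-0.002,0],"claw":1}]'
python3 st.py
```

```text
t: 5.6
tool_pos: [0.4439, 0.0246, 0.0156]
orientation: [-2.321, -2.113, 0.003]
ft_force: [-0.3, 4.9, -2.9]
width: 0.0109
t 5.60 pos [0.4439 0.0246 0.0156] yyaw -5.38 F [-0.33  4.85 -2.93] w 0.0109 zax [-3.4e-03  6.0e-04 -1.0e+00]
```

```bash
python3 -m handwheel '[{"rot":[0,0,0],"linear":[-0.0001,-0.0008,0],"claw":1},{"rot":[0,0,0],"linear":[-0.0002,-0.0016,0],"claw":1}]'
python3 st.py
```

```text
t: 5.8
tool_pos: [0.4437, 0.0229, 0.0156]
orientation: [-2.321, -2.113, 0.003]
ft_force: [-0.2, 6.0, -2.4]
width: 0.0112
t 5.80 pos [0.4437 0.0229 0.0156] yyaw -5.38 F [-0.15  5.98 -2.36] w 0.0112 zax [-3.3e-03  6.0e-04 -1.0e+00]
```

```bash
python3 -m handwheel '[{"rot":[0,0,0],"linear":[-0.0001,-0.0008,0],"claw":1},{"rot":[0,0,0],"linear":[-0.0002,-0.0016,0],"claw":1}]'
python3 st.py
```

```text
t: 6.0
tool_pos: [0.4435, 0.0213, 0.0156]
orientation: [-2.321, -2.113, 0.003]
ft_force: [0.7, 5.7, -2.3]
width: 0.0108
t 6.00 pos [0.4435 0.0213 0.0156] yyaw -5.38 F [ 0.73  5.68 -2.25] w 0.0108 zax [-3.4e-03  6.0e-04 -1.0e+00]
```

```bash
python3 -m handwheel '[{"rot":[0,0,0],"linear":[-0.0001,-0.001,0],"claw":1},{"rot":[0,0,0],"linear":[-0.0002,-0.002,0],"claw":1}]'
python3 st.py
```

```text
t: 6.2
tool_pos: [0.4433, 0.0192, 0.0156]
orientation: [-2.321, -2.113, 0.003]
ft_force: [0.4, 4.1, -2.6]
width: 0.0112
t 6.20 pos [0.4433 0.0192 0.0156] yyaw -5.38 F [ 0.36  4.08 -2.58] w 0.0112 zax [-3.4e-03  6.0e-04 -1.0e+00]
```

```bash
python3 -m handwheel '[{"rot":[0,0,0],"linear":[-0.0001,-0.001,0],"claw":1},{"rot":[0,0,0],"linear":[-0.0002,-0.002,0],"claw":1}]'
python3 st.py
```

```text
t: 6.4
tool_pos: [0.443, 0.0172, 0.0155]
orientation: [-2.321, -2.113, 0.003]
ft_force: [1.5, 6.7, -2.7]
width: 0.0113
t 6.40 pos [0.443  0.0172 0.0155] yyaw -5.38 F [ 1.47  6.73 -2.71] w 0.0113 zax [-3.6e-03  7.0e-04 -1.0e+00]
```

```bash
python3 -m handwheel '[{"rot":[0,0,0],"linear":[-0.0001,-0.0008,0],"claw":1},{"rot":[0,0,0],"linear":[-0.0002,-0.0016,0],"claw":1}]'
python3 st.py
```

```text
t: 6.6
tool_pos: [0.4426, 0.0157, 0.0155]
orientation: [-2.321, -2.112, 0.004]
ft_force: [-0.4, 7.9, -2.3]
width: 0.0112
t 6.60 pos [0.4426 0.0157 0.0155] yyaw -5.39 F [-0.41  7.88 -2.27] w 0.0112 zax [-4.1e-03  9.0e-04 -1.0e+00]
```

```bash
python3 -m handwheel '[{"rot":[0,0,0],"linear":[-0.0003,-0.0008,0],"claw":1},{"rot":[0,0,0],"linear":[-0.0006,-0.0015,0],"claw":1}]'
python3 st.py
```

```text
t: 6.8
tool_pos: [0.4418, 0.0143, 0.0155]
orientation: [-2.321, -2.112, 0.004]
ft_force: [-0.1, 7.4, -3.1]
width: 0.0111
t 6.80 pos [0.4418 0.0143 0.0155] yyaw -5.39 F [-0.14  7.39 -3.08] w 0.0111 zax [-0.0044  0.0011 -1.    ]
```

```bash
python3 -m handwheel '[{"rot":[0,0,0],"linear":[-0.0004,-0.0008,0],"claw":1},{"rot":[0,0,0],"linear":[-0.0007,-0.0015,0],"claw":1}]'
python3 st.py
```

```text
t: 7.0
tool_pos: [0.4411, 0.0129, 0.0155]
orientation: [-2.321, -2.112, 0.004]
ft_force: [-0.1, 7.4, -3.1]
width: 0.0112
t 7.00 pos [0.4411 0.0129 0.0155] yyaw -5.39 F [-0.11  7.41 -3.08] w 0.0112 zax [-0.0042  0.0013 -1.    ]
```

```bash
python3 -m handwheel '[{"rot":[0,0,0],"linear":[-0.0005,-0.001,0],"claw":1},{"rot":[0,0,0],"linear":[-0.0010,-0.002,0],"claw":1}]'
python3 st.py
```

```text
t: 7.2
tool_pos: [0.4402, 0.011, 0.0155]
orientation: [-2.321, -2.112, 0.003]
ft_force: [1.7, 6.9, -3.6]
width: 0.011
t 7.20 pos [0.4402 0.011  0.0155] yyaw -5.39 F [ 1.66  6.95 -3.55] w 0.0110 zax [-0.0041  0.0015 -1.    ]
```

```bash
python3 -m handwheel '[{"rot":[0,0,0],"linear":[-0.0004,-0.001,0],"claw":1},{"rot":[0,0,0],"linear":[-0.0008,-0.002,0],"claw":1}]'
python3 st.py
```

```text
t: 7.4
tool_pos: [0.4393, 0.0091, 0.0155]
orientation: [-2.32, -2.112, 0.003]
ft_force: [0.5, 7.6, -3.8]
width: 0.0112
t 7.40 pos [0.4393 0.0091 0.0155] yyaw -5.39 F [ 0.45  7.59 -3.84] w 0.0112 zax [-0.0042  0.0017 -1.    ]
```

```bash
python3 -m handwheel '[{"rot":[0,0,0],"linear":[-0.0004,-0.001,0],"claw":1},{"rot":[0,0,0],"linear":[-0.0009,-0.002,0],"claw":1}]'
python3 st.py
```

```text
t: 7.6
tool_pos: [0.4384, 0.0072, 0.0155]
orientation: [-2.32, -2.112, 0.003]
ft_force: [0.2, 7.7, -2.8]
width: 0.011
t 7.60 pos [0.4384 0.0072 0.0155] yyaw -5.40 F [ 0.18  7.71 -2.8 ] w 0.0110 zax [-0.0041  0.0019 -1.    ]
```

```bash
python3 -m handwheel '[{"rot":[0,0,0],"linear":[-0.0004,-0.001,0],"claw":1},{"rot":[0,0,0],"linear":[-0.0009,-0.002,0],"claw":1},{"rot":[0,0,0],"linear":[-0.0013,-0.003,0],"claw":1}]'
python3 st.py
```

```text
t: 7.9
tool_pos: [0.4371, 0.0043, 0.0155]
orientation: [-2.32, -2.111, 0.003]
ft_force: [1.5, 7.4, -3.1]
width: 0.0112
t 7.90 pos [0.4371 0.0043 0.0155] yyaw -5.40 F [ 1.5   7.42 -3.1 ] w 0.0112 zax [-0.0042  0.0021 -1.    ]
```

```bash
python3 -m handwheel '[{"rot":[0,0,0],"linear":[-0.0004,-0.001,0],"claw":1},{"rot":[0,0,0],"linear":[-0.0008,-0.002,0],"claw":1}]'
python3 st.py
```

```text
t: 8.1
tool_pos: [0.4362, 0.0025, 0.0154]
orientation: [-2.32, -2.111, 0.002]
ft_force: [1.3, 8.1, -3.4]
width: 0.0112
t 8.10 pos [0.4362 0.0025 0.0154] yyaw -5.41 F [ 1.32  8.09 -3.4 ] w 0.0112 zax [-0.0042  0.0024 -1.    ]
```

```bash
python3 -m handwheel '[{"rot":[0,0,0],"linear":[-0.0001,-0.0008,0],"claw":1},{"rot":[0,0,0],"linear":[-0.0002,-0.0015,0],"claw":1}]'
python3 st.py
```

```text
t: 8.3
tool_pos: [0.4359, 0.0012, 0.0154]
orientation: [-2.32, -2.111, 0.002]
ft_force: [0.7, 9.5, -3.0]
width: 0.0112
t 8.30 pos [0.4359 0.0012 0.0154] yyaw -5.40 F [ 0.71  9.46 -3.02] w 0.0112 zax [-0.0045  0.0027 -1.    ]
```

```bash
python3 -m handwheel '[{"rot":[0,0,0],"linear":[-0.0004,-0.001,0],"claw":1},{"rot":[0,0,0],"linear":[-0.0007,-0.002,0],"claw":1}]'
python3 st.py
```

```text
t: 8.5
tool_pos: [0.4351, -0.0005, 0.0154]
orientation: [-2.32, -2.111, 0.002]
ft_force: [1.1, 10.4, -2.1]
width: 0.0108
t 8.50 pos [ 0.4351 -0.0005  0.0154] yyaw -5.40 F [ 1.06 10.4  -2.13] w 0.0108 zax [-0.0047  0.0031 -1.    ]
```

```bash
cat >> st.py <<'E'
print("M",np.round(s["moment"],3))
E
python3 st.py; python3 -m handwheel '[{"rot":[0,0,0],"linear":[-0.0005,0,0],"claw":1},{"rot":[0,0,0],"linear":[-0.0008,0,0],"claw":1}]'
python3 st.py
```

```text
t 8.50 pos [ 0.4351 -0.0005  0.0154] yyaw -5.40 F [ 1.06 10.4  -2.13] w 0.0108 zax [-0.0047  0.0031 -1.    ]
M [ 1.397 -0.236  0.094]
t: 8.7
tool_pos: [0.4345, -0.0006, 0.0155]
orientation: [-2.32, -2.111, 0.002]
ft_force: [2.4, 5.2, -2.5]
width: 0.0111
t 8.70 pos [ 0.4345 -0.0006  0.0155] yyaw -5.40 F [ 2.35  5.24 -2.46] w 0.0111 zax [-0.004  0.003 -1.   ]
M [ 0.49  -0.356 -0.147]
```

```bash
python3 -m handwheel '[{"rot":[0,0,0],"linear":[-0.0002,-0.001,0],"claw":1},{"rot":[0,0,0],"linear":[-0.0004,-0.002,0],"claw":1}]'
python3 st.py
```

```text
t: 8.9
tool_pos: [0.434, -0.0024, 0.0155]
orientation: [-2.32, -2.111, 0.002]
ft_force: [1.2, 7.5, -3.7]
width: 0.0113
t 8.90 pos [ 0.434  -0.0024  0.0155] yyaw -5.40 F [ 1.23  7.53 -3.68] w 0.0113 zax [-0.0042  0.0032 -1.    ]
M [ 0.884 -0.327  0.016]
```

```bash
python3 -m handwheel '[{"rot":[0,0,0],"linear":[-0.0005,-0.001,0],"claw":1},{"rot":[0,0,0],"linear":[-0.0009,-0.002,0],"claw":1}]'
python3 st.py
```

```text
t: 9.1
tool_pos: [0.4332, -0.0044, 0.0155]
orientation: [-2.32, -2.11, 0.001]
ft_force: [2.5, 7.6, -3.5]
width: 0.0113
t 9.10 pos [ 0.4332 -0.0044  0.0155] yyaw -5.42 F [ 2.49  7.59 -3.49] w 0.0113 zax [-0.0039  0.0034 -1.    ]
M [ 0.839 -0.39  -0.025]
```

```bash
python3 -m handwheel '[{"rot":[0,0,0],"linear":[-0.0003,-0.001,0],"claw":1},{"rot":[0,0,0],"linear":[-0.0005,-0.002,0],"claw":1}]'
python3 st.py
```

```text
t: 9.3
tool_pos: [0.4328, -0.0062, 0.0154]
orientation: [-2.32, -2.11, 0.001]
ft_force: [2.1, 7.4, -3.0]
width: 0.0108
t 9.30 pos [ 0.4328 -0.0062  0.0154] yyaw -5.43 F [ 2.1   7.38 -3.02] w 0.0108 zax [-0.0038  0.0036 -1.    ]
M [ 0.922 -0.378 -0.112]
```

```bash
python3 -m handwheel '[{"rot":[0,0,0],"linear":[-0.0001,-0.001,0],"claw":1},{"rot":[0,0,0],"linear":[-0.0002,-0.002,0],"claw":1}]'
python3 st.py
```

```text
t: 9.5
tool_pos: [0.4325, -0.0081, 0.0154]
orientation: [-2.32, -2.11, 0.0]
ft_force: [1.3, 7.9, -3.8]
width: 0.0116
t 9.50 pos [ 0.4325 -0.0081  0.0154] yyaw -5.43 F [ 1.31  7.9  -3.76] w 0.0116 zax [-0.0038  0.0038 -1.    ]
M [ 0.991 -0.287 -0.009]
```

```bash
python3 -m handwheel '[{"rot":[0,0,0],"linear":[-0.0001,-0.001,0],"claw":1},{"rot":[0,0,0],"linear":[-0.0002,-0.002,0],"claw":1},{"rot":[0,0,0],"linear":[-0.0003,-0.003,0],"claw":1}]'
python3 st.py
```

```text
t: 9.8
tool_pos: [0.4321, -0.0113, 0.0154]
orientation: [-2.32, -2.11, 0.001]
ft_force: [0.0, 3.2, -2.2]
width: 0.0111
t 9.80 pos [ 0.4321 -0.0113  0.0154] yyaw -5.42 F [ 0.01  3.19 -2.22] w 0.0111 zax [-0.0041  0.0036 -1.    ]
M [ 0.197 -0.077  0.03 ]
```

```bash
python3 -m handwheel '[{"rot":[0,0,0],"linear":[-0.0001,-0.001,0],"claw":1},{"rot":[0,0,0],"linear":[-0.0002,-0.002,0],"claw":1},{"rot":[0,0,0],"linear":[-0.0003,-0.003,0],"claw":1},{"rot":[0,0,0],"linear":[-0.0004,-0.004,0],"claw":1},{"rot":[0,0,0],"linear":[-0.0005,-0.005,0],"claw":1}]'
python3 st.py
```

```text
t: 10.3
tool_pos: [0.4316, -0.0164, 0.0154]
orientation: [-2.32, -2.11, 0.001]
ft_force: [0.1, 2.2, -2.3]
width: 0.0112
t 10.30 pos [ 0.4316 -0.0164  0.0154] yyaw -5.42 F [ 0.15  2.19 -2.33] w 0.0112 zax [-0.0042  0.0036 -1.    ]
M [ 0.136 -0.058  0.026]
```

```bash
python3 -m handwheel '[{"rot":[0,0,0],"linear":[-0.0001,-0.001,0],"claw":1},{"rot":[0,0,0],"linear":[-0.0002,-0.002,0],"claw":1},{"rot":[0,0,0],"linear":[-0.0003,-0.003,0],"claw":1},{"rot":[0,0,0],"linear":[-0.0004,-0.004,0],"claw":1},{"rot":[0,0,0],"linear":[-0.0005,-0.005,0],"claw":1}]'
python3 st.py
```

```text
t: 10.8
tool_pos: [0.4311, -0.0215, 0.0155]
orientation: [-2.32, -2.11, 0.001]
ft_force: [0.4, 1.6, -1.2]
width: 0.011
t 10.80 pos [ 0.4311 -0.0215  0.0155] yyaw -5.42 F [ 0.36  1.62 -1.17] w 0.0110 zax [-0.0042  0.0036 -1.    ]
M [ 0.025 -0.029 -0.012]
```

```bash
python3 -m handwheel '[{"rot":[0,0,0],"linear":[-0.0002,-0.002,0],"claw":1},{"rot":[0,0,0],"linear":[-0.0004,-0.004,0],"claw":1},{"rot":[0,0,0],"linear":[-0.0006,-0.006,0],"claw":1},{"rot":[0,0,0],"linear":[-0.0008,-0.008,0],"claw":1},{"rot":[0,0,0],"linear":[-0.001,-0.01,0],"claw":1}]'
python3 st.py
```

```text
t: 11.3
tool_pos: [0.4301, -0.0317, 0.0154]
orientation: [-2.32, -2.11, 0.001]
ft_force: [-0.3, 1.6, -1.1]
width: 0.0113
t 11.30 pos [ 0.4301 -0.0317  0.0154] yyaw -5.42 F [-0.27  1.61 -1.11] w 0.0113 zax [-0.0042  0.0036 -1.    ]
M [ 0.016  0.001 -0.015]
```

```bash
python3 -m handwheel '[{"rot":[0,0,0],"linear":[-0.0002,-0.002,0],"claw":1},{"rot":[0,0,0],"linear":[-0.0004,-0.004,0],"claw":1},{"rot":[0,0,0],"linear":[-0.0006,-0.006,0],"claw":1},{"rot":[0,0,0],"linear":[-0.0008,-0.008,0],"claw":1},{"rot":[0,0,0],"linear":[-0.001,-0.01,0],"claw":1}]'
python3 st.py
```

```text
t: 11.8
tool_pos: [0.4291, -0.0419, 0.0155]
orientation: [-2.32, -2.11, 0.001]
ft_force: [-0.0, 0.2, -1.4]
width: 0.0109
t 11.80 pos [ 0.4291 -0.0419  0.0155] yyaw -5.43 F [-0.01  0.23 -1.37] w 0.0109 zax [-0.0041  0.0035 -1.    ]
M [-0.006  0.018 -0.022]
```

```bash
python3 -m handwheel '[{"rot":[0,0,0],"linear":[-0.0004,-0.004,0],"claw":1},{"rot":[0,0,0],"linear":[-0.0008,-0.008,0],"claw":1},{"rot":[0,0,0],"linear":[-0.0012,-0.012,0],"claw":1},{"rot":[0,0,0],"linear":[-0.0017,-0.017,0],"claw":1},{"rot":[0,0,0],"linear":[-0.0023,-0.023,0],"claw":1}]'
python3 -m handwheel '[{"rot":[0,0,0],"linear":[0,-0.005,0],"claw":1},{"rot":[0,0,0],"linear":[0,-0.005,0],"claw":1},{"rot":[0,0,0],"linear":[0,-0.005,0],"claw":1}]'
python3 st.py
python3 - <<'E'
from h import *
from plant import arm
o=np.zeros((480,800,3),np.uint8)
for n,x,(a,b,c,d) in (("top",0,(240,400,180,330)),("side",400,(240,420,190,370))):
    f=arm.grab_frame(n); pickle.dump(f,open(f"{n}2.pkl","wb")); i=crop(f,a,b,c,d,400/(b-a)); o[:i.shape[0],x:x+i.shape[1]]=i[:,:400]
cv2.imwrite("pics/c3.png",o)
E
```

```text
t: 12.3
tool_pos: [0.4267, -0.0653, 0.0155]
orientation: [-2.32, -2.11, 0.001]
ft_force: [0.3, 0.3, -0.6]
width: 0.0112
t: 12.6
tool_pos: [0.4267, -0.0705, 0.0155]
orientation: [-2.32, -2.11, 0.001]
ft_force: [-0.6, 0.0, -1.3]
width: 0.0116
t 12.60 pos [ 0.4267 -0.0705  0.0155] yyaw -5.44 F [-0.65  0.   -1.32] w 0.0116 zax [-0.0041  0.0035 -1.    ]
M [-0.085 -0.028 -0.021]
```

View pics/c3.png

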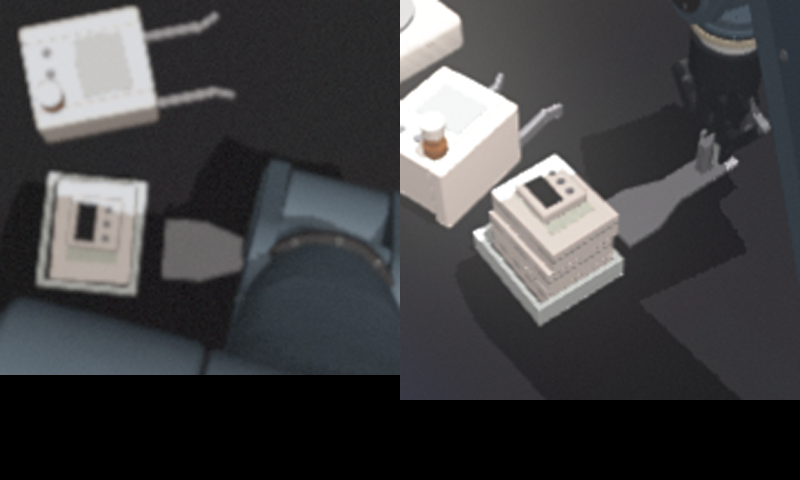

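Run:
```python
from h import *
f=pickle.load(open("top2.pkl","rb")); g=cv2.cvtColor(f["pixels"],cv2.COLOR_RGB2GRAY).astype(float)
np.set_printoptions(precision=4,suppress=True)
print(g[262:298:3,298:324:2].astype(int))
def cross(v,i0,step,lv):
    i=i0
    while v[i]>lv and 0<i<len(v)-1: i+=step
    a,b=v[i-step],v[i]; return i-step+step*(a-lv)/(a-b)
tp=g[275:285,310:318].mean(); lv=(tp+42)/2; print(tp,lv)
up=[(x,cross(g[:,x],280,-1,lv)) for x in range(308,318)]
dn=[(x,cross(g[:,x],280,1,lv)) for x in range(308,318)]
re=[(cross(g[y],312,-1,lv),y) for y in range(271,290)]
for n,L in (("up",up),("dn",dn),("rear",re)):
    p=onplane(f,L,.006)[:,:2]; vx,vy,x0,y0=cv2.fitLine(p.astype(np.float32),cv2.DIST_HUBER,0,.001,.001).ravel(); print(n,x0,y0,"yaw",np.degrees(np.arctan2(vy,vx))%180)
```

```text
[[117  40  40  41  38  26  38  29  26  24  25  29  30]
 [ 70  33  32  35  23  25  26  26  27  27  26  25  26]
 [ 49  21  27  25  63  86  86  88  91  75  70  58  55]
 [ 39  20  30  31  83 102 104 104 105 102 104 102 103]
 [ 30  25  28  29  93 103 104 104 102 103 103 102 103]
 [ 30  28  30  25  90 102 104 103 102 100 104 104 103]
 [ 28  28  25  39  94 104 103 105 103 103 103 102 102]
 [ 21  26  30  45  98 103 104 103 103 105 103 102 102]
 [ 26  28  27  54 104 104 101 102 102 104 104 102 104]
 [ 30  23  27  55 101 103 103 102 102 104 104 104 102]
 [ 27  24  30  28  37  39  38  42  46  55  63  65  47]
 [ 28  29  27  23  25  28  25  25  28  25  24  28  23]]
103.225 72.6125
up 0.47028992 0.051319044 yaw 86.695076
dn 0.41005248 0.052576963 yaw 85.81347
rear 0.4407045 0.07096734 yaw 174.47057
```

Run:
```python
from h import *
np.set_printoptions(precision=4,suppress=True)
for nm in ("top0.pkl","top2.pkl"):
    f=pickle.load(open(nm,"rb")); g=cv2.cvtColor(f["pixels"],cv2.COLOR_RGB2GRAY).astype(float)
    def edges(x,y0,w=6):
        v=g[int(y0)-w:int(y0)+w+1,x]; k=int(v.argmax()); lv=(v.max()+np.median(v))/2; i=k
        while v[i]>lv: i-=1
        j=k
        while v[j]>lv: j+=1
        return int(y0)-w+i+(lv-v[i])/(v[i+1]-v[i]), int(y0)-w+j-(lv-v[j])/(v[j-1]-v[j])
    for n,a,b in (("upper",(302,193.5),(320,190.4)),("lower",(307,219.9),(324,216.9))):
        xs=range(a[0],b[0]); e=np.array([edges(x,a[1]+(x-a[0])*(b[1]-a[1])/(b[0]-a[0])) for x in xs])
        for k,z,lab in ((0,.016,"top +n"),(1,0.,"base -n")):
            p=onplane(f,list(zip(xs,e[:,k])),z)[:,:2]; vx,vy,x0,y0=cv2.fitLine(p.astype(np.float32),cv2.DIST_HUBER,0,.001,.001).ravel()
            print(nm,n,lab,"yaw %.2f"%(np.degrees(np.arctan2(vy,vx))%180),"n99 %.4f"%(x0*.9877+y0*.1564))
    # housing top: front edge and sides by threshold contour
    m=(g>165).astype(np.uint8); m[:,:245]=0; m[:,306:]=0; m[:180]=0; m[240:]=0
    c=max(cv2.findContours(m,cv2.RETR_EXTERNAL,cv2.CHAIN_APPROX_NONE)[0],key=cv2.contourArea)
    q=onplane(f,cv2.boxPoints(cv2.minAreaRect(c)),.085)[:,:2]; print(q,q.mean(0), "n",q.mean(0)@[.9877,.1564],"s",q.mean(0)@[-.1564,.9877],np.degrees(np.arctan2(*(np.roll(q,-1,0)-q).T[::-1])))
```

```text
top0.pkl upper top +n yaw 99.98 n99 0.6735
top0.pkl upper base -n yaw 100.02 n99 0.6673
top0.pkl lower top +n yaw 99.87 n99 0.6020
top0.pkl lower base -n yaw 100.30 n99 0.5950
[[0.6556 0.2102]
 [0.6774 0.0911]
 [0.5749 0.0729]
 [0.5536 0.1906]] [0.6153 0.1412] n 0.6298576640701792 s 0.04323149551921733 [ -79.6181 -169.9141  100.2497   10.8642]
top2.pkl upper top +n yaw 99.85 n99 0.6736
top2.pkl upper base -n yaw 99.86 n99 0.6674
top2.pkl lower top +n yaw 100.34 n99 0.6019
top2.pkl lower base -n yaw 100.44 n99 0.5950
[[0.6556 0.2102]
 [0.6774 0.0911]
 [0.5749 0.0729]
 [0.5536 0.1906]] [0.6153 0.1412] n 0.6298576640701792 s 0.04323149551921733 [ -79.6181 -169.9141  100.2497   10.8642]
```

```bash
python3 -m handwheel '[{"rot":[0,0,0],"linear":[0,-0.01,0.004],"claw":1},{"rot":[0,0,2],"linear":[0,-0.03,0.006],"claw":1},{"rot":[0,0,6],"linear":[0,-0.06,0.006],"claw":1},{"rot":[0,0,11],"linear":[0.01,-0.09,0.006],"claw":1},{"rot":[0,0,15.6],"linear":[0.03,-0.115,0.006],"claw":1}]'
python3 st.py
python3 -m handwheel '[{"rot":[0,0,0],"linear":[0.03,0,0],"claw":1},{"rot":[0,0,0],"linear":[0.065,0,0],"claw":1},{"rot":[0,0,0],"linear":[0.1,0,0],"claw":1},{"rot":[0,0,0],"linear":[0.135,0,0],"claw":1},{"rot":[0,0,0],"linear":[0.17,0,0],"claw":1}]'
python3 -m handwheel '[{"rot":[0,0,0],"linear":[0.025,0,0],"claw":1},{"rot":[0,0,0],"linear":[0.04,0,0],"claw":1},{"rot":[0,0,0],"linear":[0.044,0,0],"claw":1},{"rot":[0,0,0],"linear":[0.044,0,0],"claw":1}]'
python3 st.py
```

```text
t: 13.2
tool_pos: [0.4561, -0.1871, 0.0218]
orientation: [-2.008, -2.408, 0.003]
ft_force: [1.2, -0.2, -0.4]
width: 0.0115
t 13.20 pos [ 0.4561 -0.1871  0.0218] yyaw 10.34 F [ 1.2  -0.19 -0.41] w 0.0115 zax [-0.0056  0.0026 -1.    ]
M [-0.04  -0.034 -0.052]
t: 13.7
tool_pos: [0.6273, -0.1876, 0.022]
orientation: [-2.008, -2.408, 0.003]
ft_force: [-0.7, -0.6, -1.5]
width: 0.0115
t: 14.1
tool_pos: [0.671, -0.1879, 0.0218]
orientation: [-2.008, -2.408, 0.003]
ft_force: [-0.1, -0.1, -1.3]
width: 0.0114
t 14.10 pos [ 0.671  -0.1879  0.0218] yyaw 10.36 F [-0.13 -0.1  -1.31] w 0.0114 zax [-0.0063  0.0027 -1.    ]
M [-0.026 -0.045 -0.041]
```

```bash
python3 -m handwheel '[{"rot":[0,0,0],"linear":[0,0.007,-0.002],"claw":1},{"rot":[0,0,0],"linear":[0,0.015,-0.004],"claw":1},{"rot":[0,0,0],"linear":[0.0001,0.0224,-0.0058],"claw":1},{"rot":[0,0,0],"linear":[0.0001,0.0224,-0.0058],"claw":1}]'
python3 st.py
python3 - <<'E'
from h import *
from plant import arm
o=np.zeros((480,800,3),np.uint8)
for n,x,(a,b,c,d) in (("top",0,(270,390,150,270)),("side",400,(230,410,150,330))):
    f=arm.grab_frame(n); pickle.dump(f,open(f"{n}3.pkl","wb")); i=crop(f,a,b,c,d,400/(b-a)); o[:i.shape[0],x:x+i.shape[1]]=i[:,:400]
cv2.imwrite("pics/c4.png",o)
E
```

```text
t: 14.5
tool_pos: [0.6707, -0.1641, 0.0158]
orientation: [-2.006, -2.409, 0.003]
ft_force: [0.3, -0.3, -1.1]
width: 0.011
t 14.50 pos [ 0.6707 -0.1641  0.0158] yyaw 10.43 F [ 0.32 -0.33 -1.05] w 0.0110 zax [-0.0069  0.0029 -1.    ]
M [-0.098 -0.046  0.035]
```

View pics/c4.png

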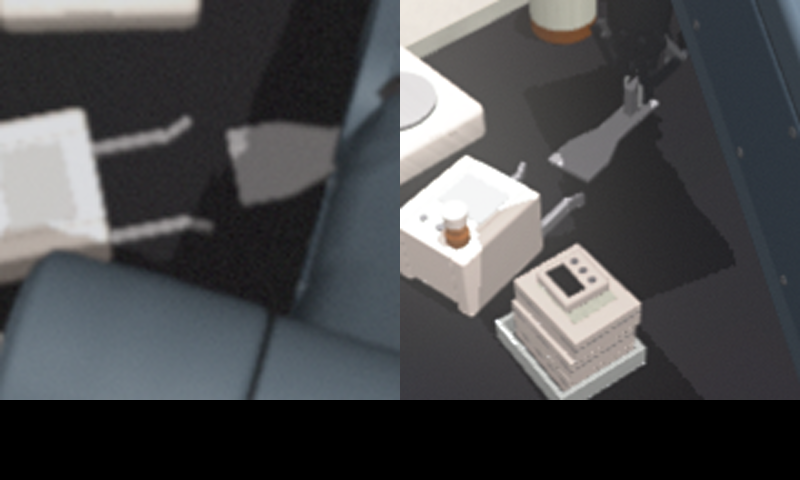

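Run:
```python
from h import *
f=pickle.load(open("top3.pkl","rb")); g=cv2.GaussianBlur(cv2.cvtColor(f["pixels"],cv2.COLOR_RGB2GRAY).astype(float),(1,1),0)
def cross(v,i,step,frac=.5):
    t=v[i]; bg=v[i+step*9:i+step*13:step].mean() if 0 else 30; 
    while True:
        i+=step
        if v[i]<(t+bg)/2: break
    lv=(t+bg)/2; a,b=v[i-step],v[i]; return i-step+step*(a-lv)/(a-b)
up=[(x,cross(g[:,x],194,-1)) for x in range(341,351)]
dn=[(x,cross(g[:,x],204,1)) for x in range(345,353)]
re=[(cross(g[y],345,-1),y) for y in range(193,209)]
a=np.array([-.1771,.9842]); n=np.array([.9842,.1771])
for k,L in (("up",up),("dn",dn),("rear",re)):
    p=onplane(f,L,.006)[:,:2]; vx,vy,x0,y0=cv2.fitLine(p.astype(np.float32),cv2.DIST_HUBER,0,.001,.001).ravel(); q=np.array([x0,y0]); print(k,q,"yaw %.2f"%(np.degrees(np.arctan2(vy,vx))%180),"n %.4f s %.4f"%(q@n,q@a), np.round(np.array(L)[:,1 if k!="rear" else 0],1))
```

```text
up [ 0.681297   -0.04012378] yaw 99.93 n 0.6634 s -0.1601 [188.3 187.9 187.5 187.4 187.4 187.4 187.2 186.7 186.5 186.4]
dn [ 0.6199111  -0.04613526] yaw 100.22 n 0.6019 s -0.1552 [210.7 210.4 210.2 210.3 210.1 209.7 209.4 209.2]
rear [ 0.64588207 -0.02341177] yaw 13.49 n 0.6315 s -0.1374 [337.5 337.5 337.6 338.1 338.5 339.  339.3 339.7 340.1 340.2 340.2 340.4
 340.8 341.1 341.3 341.3]
```

```bash
python3 -m handwheel '[{"rot":[0,0,0],"linear":[-0.0007,0.0039,0],"claw":1},{"rot":[0,0,0],"linear":[-0.0014,0.0079,0],"claw":1},{"rot":[0,0,0],"linear":[-0.0021,0.0118,0],"claw":1},{"rot":[0,0,0],"linear":[-0.0028,0.0157,0],"claw":1},{"rot":[0,0,0],"linear":[-0.0035,0.0197,0],"claw":1}]'
python3 st.py
```

```text
t: 15.1
tool_pos: [0.6675, -0.1451, 0.0161]
orientation: [-2.007, -2.409, 0.003]
ft_force: [-0.2, -0.4, -0.5]
width: 0.0111
t 15.10 pos [ 0.6675 -0.1451  0.0161] yyaw 10.40 F [-0.24 -0.37 -0.46] w 0.0111 zax [-0.0063  0.0026 -1.    ]
M [-0.029 -0.039  0.006]
```

```bash
python3 -m handwheel '[{"rot":[0,0,0],"linear":[-0.0005,0.003,0],"claw":1},{"rot":[0,0,0],"linear":[-0.0011,0.006,0],"claw":1},{"rot":[0,0,0],"linear":[-0.0016,0.009,0],"claw":1},{"rot":[0,0,0],"linear":[-0.0021,0.012,0],"claw":1},{"rot":[0,0,0],"linear":[-0.0027,0.015,0],"claw":1}]'
python3 st.py
```

```text
t: 15.6
tool_pos: [0.6647, -0.1299, 0.0161]
orientation: [-2.007, -2.409, 0.003]
ft_force: [0.1, 0.1, -1.1]
width: 0.0111
t 15.60 pos [ 0.6647 -0.1299  0.0161] yyaw 10.39 F [ 0.14  0.11 -1.13] w 0.0111 zax [-0.0062  0.0026 -1.    ]
M [-0.059 -0.027  0.023]
```

```bash
python3 -m handwheel '[{"rot":[0,0,0],"linear":[-0.0004,0.002,0],"claw":1},{"rot":[0,0,0],"linear":[-0.0007,0.004,0],"claw":1},{"rot":[0,0,0],"linear":[-0.0011,0.006,0],"claw":1},{"rot":[0,0,0],"linear":[-0.0014,0.008,0],"claw":1}]'
python3 st.py
```

```text
t: 16.0
tool_pos: [0.6633, -0.1218, 0.0161]
orientation: [-2.007, -2.408, 0.003]
ft_force: [-0.3, 0.8, -1.7]
width: 0.0109
t 16.00 pos [ 0.6633 -0.1218  0.0161] yyaw 10.39 F [-0.3   0.78 -1.67] w 0.0109 zax [-0.0063  0.0026 -1.    ]
M [-0.099 -0.027 -0.027]
```

```bash
python3 -m handwheel '[{"rot":[0,0,0],"linear":[-0.0004,0.002,0],"claw":1},{"rot":[0,0,0],"linear":[-0.0007,0.004,0],"claw":1},{"rot":[0,0,0],"linear":[-0.0011,0.006,0],"claw":1},{"rot":[0,0,0],"linear":[-0.0014,0.008,0],"claw":1}]'
python3 st.py
```

```text
t: 16.4
tool_pos: [0.6618, -0.1137, 0.0161]
orientation: [-2.007, -2.409, 0.003]
ft_force: [-0.2, -0.7, -1.4]
width: 0.0112
t 16.40 pos [ 0.6618 -0.1137  0.0161] yyaw 10.39 F [-0.21 -0.73 -1.36] w 0.0112 zax [-0.0064  0.0025 -1.    ]
M [-0.121  0.056  0.067]
```

```bash
python3 -m handwheel '[{"rot":[0,0,0],"linear":[-0.0004,0.002,0],"claw":1},{"rot":[0,0,0],"linear":[-0.0007,0.004,0],"claw":1},{"rot":[0,0,0],"linear":[-0.0011,0.006,0],"claw":1},{"rot":[0,0,0],"linear":[-0.0014,0.008,0],"claw":1},{"rot":[0,0,0],"linear":[-0.0018,0.01,0],"claw":1}]'
python3 st.py
```

```text
t: 16.9
tool_pos: [0.66, -0.1035, 0.0161]
orientation: [-2.007, -2.409, 0.004]
ft_force: [-0.2, -1.1, -1.9]
width: 0.0113
t 16.90 pos [ 0.66   -0.1035  0.0161] yyaw 10.40 F [-0.24 -1.09 -1.86] w 0.0113 zax [-0.0064  0.0025 -1.    ]
M [-0.112  0.052 -0.011]
```

```bash
python3 -m handwheel '[{"rot":[0,0,0],"linear":[-0.0004,0.002,0],"claw":1},{"rot":[0,0,0],"linear":[-0.0007,0.004,0],"claw":1},{"rot":[0,0,0],"linear":[-0.0011,0.006,0],"claw":1},{"rot":[0,0,0],"linear":[-0.0014,0.008,0],"claw":1},{"rot":[0,0,0],"linear":[-0.0018,0.01,0],"claw":1}]'
python3 st.py
```

```text
t: 17.4
tool_pos: [0.6582, -0.0933, 0.0161]
orientation: [-2.007, -2.409, 0.003]
ft_force: [-0.6, 0.6, -1.4]
width: 0.0112
t 17.40 pos [ 0.6582 -0.0933  0.0161] yyaw 10.40 F [-0.56  0.55 -1.38] w 0.0112 zax [-0.0064  0.0025 -1.    ]
M [-0.121  0.045  0.026]
```

```bash
python3 -m handwheel '[{"rot":[0,0,0],"linear":[-0.0004,0.002,0],"claw":1},{"rot":[0,0,0],"linear":[-0.0007,0.004,0],"claw":1},{"rot":[0,0,0],"linear":[-0.0011,0.006,0],"claw":1},{"rot":[0,0,0],"linear":[-0.0014,0.008,0],"claw":1},{"rot":[0,0,0],"linear":[-0.0018,0.01,0],"claw":1}]'
python3 st.py
```

```text
t: 17.9
tool_pos: [0.6563, -0.0832, 0.0161]
orientation: [-2.007, -2.409, 0.003]
ft_force: [-0.4, -0.3, -0.9]
width: 0.0115
t 17.90 pos [ 0.6563 -0.0832  0.0161] yyaw 10.40 F [-0.42 -0.27 -0.87] w 0.0115 zax [-0.0064  0.0025 -1.    ]
M [-0.075  0.09   0.073]
```

```bash
python3 -m handwheel '[{"rot":[0,0,0],"linear":[-0.0004,0.002,0],"claw":1},{"rot":[0,0,0],"linear":[-0.0007,0.004,0],"claw":1},{"rot":[0,0,0],"linear":[-0.0011,0.006,0],"claw":1},{"rot":[0,0,0],"linear":[-0.0014,0.008,0],"claw":1},{"rot":[0,0,0],"linear":[-0.0018,0.01,0],"claw":1}]'
python3 st.py
```

```text
t: 18.4
tool_pos: [0.6545, -0.073, 0.0161]
orientation: [-2.007, -2.409, 0.003]
ft_force: [0.5, -0.0, -1.1]
width: 0.0115
t 18.40 pos [ 0.6545 -0.073   0.0161] yyaw 10.39 F [ 0.46 -0.02 -1.15] w 0.0115 zax [-0.0063  0.0025 -1.    ]
M [-0.031  0.001  0.008]
```

```bash
cat > guard.py <<'E'
from plant import arm
import numpy as np, sys
s=arm.observe(); F=np.array(s["ft_force"]); a=np.array([-.1771,.9842,0]); n=np.array([.9842,.1771,0])
p=np.array(s["tool_pos"]); print("s %.4f n %.4f Fa %.2f Fn %.2f"%(p@a,p@n,F@a,F@n))
sys.exit(F@a<-2)
E
python3 -m handwheel '[{"rot":[0,0,0],"linear":[-0.0004,0.002,0],"claw":1},{"rot":[0,0,0],"linear":[-0.0007,0.004,0],"claw":1},{"rot":[0,0,0],"linear":[-0.0011,0.006,0],"claw":1},{"rot":[0,0,0],"linear":[-0.0014,0.008,0],"claw":1},{"rot":[0,0,0],"linear":[-0.0018,0.01,0],"claw":1}]' >/dev/null; python3 guard.py &&
python3 -m handwheel '[{"rot":[0,0,0],"linear":[-0.0002,0.001,0],"claw":1}]' >/dev/null; python3 guard.py &&
python3 -m handwheel '[{"rot":[0,0,0],"linear":[-0.0002,0.001,0],"claw":1}]' >/dev/null; python3 guard.py &&
python3 -m handwheel '[{"rot":[0,0,0],"linear":[-0.0002,0.001,0],"claw":1}]' >/dev/null; python3 guard.py &&
python3 -m handwheel '[{"rot":[0,0,0],"linear":[-0.0002,0.001,0],"claw":1}]' >/dev/null; python3 guard.py
```

```text
s -0.1774 n 0.6313 Fa 0.57 Fn -0.00
s -0.1774 n 0.6313 Fa 0.57 Fn -0.00
s -0.1774 n 0.6313 Fa 0.57 Fn -0.00
s -0.1774 n 0.6313 Fa 0.57 Fn -0.00
s -0.1774 n 0.6313 Fa 0.57 Fn -0.00False
False
False
False
False
```

```bash
sed -i 's/sys.exit(F@a<-2)/sys.exit(int(F@a<-2))/' guard.py
python3 guard.py &&
python3 -m handwheel '[{"rot":[0,0,0],"linear":[-0.0002,0.001,0],"claw":1}]' >/dev/null && python3 guard.py &&
python3 -m handwheel '[{"rot":[0,0,0],"linear":[-0.0002,0.001,0],"claw":1}]' >/dev/null && python3 guard.py &&
python3 -m handwheel '[{"rot":[0,0,0],"linear":[-0.0002,0.001,0],"claw":1}]' >/dev/null && python3 guard.py &&
python3 -m handwheel '[{"rot":[0,0,0],"linear":[-0.0002,0.001,0],"claw":1}]' >/dev/null && python3 guard.py &&
python3 -m handwheel '[{"rot":[0,0,0],"linear":[-0.0002,0.001,0],"claw":1}]' >/dev/null && python3 guard.py &&
python3 -m handwheel '[{"rot":[0,0,0],"linear":[-0.0002,0.001,0],"claw":1}]' >/dev/null && python3 guard.py &&
python3 -m handwheel '[{"rot":[0,0,0],"linear":[-0.0002,0.001,0],"claw":1}]' >/dev/null && python3 guard.py &&
python3 -m handwheel '[{"rot":[0,0,0],"linear":[-0.0002,0.001,0],"claw":1}]' >/dev/null && python3 guard.py
```

```text
s -0.1774 n 0.6313 Fa 0.57 Fn -0.00
s -0.1762 n 0.6313 Fa -0.71 Fn 0.34
s -0.1751 n 0.6313 Fa 0.27 Fn 0.23
s -0.1740 n 0.6313 Fa -0.21 Fn 0.45
s -0.1729 n 0.6312 Fa -0.05 Fn 0.09
s -0.1718 n 0.6312 Fa 0.32 Fn -0.39
s -0.1707 n 0.6312 Fa -0.38 Fn -0.02
s -0.1696 n 0.6312 Fa 0.01 Fn -0.08
s -0.1685 n 0.6311 Fa 0.66 Fn -0.02
```

```bash
python3 guard.py &&
python3 -m handwheel '[{"rot":[0,0,0],"linear":[-0.0002,0.001,0],"claw":1}]' >/dev/null && python3 guard.py &&
python3 -m handwheel '[{"rot":[0,0,0],"linear":[-0.0002,0.001,0],"claw":1}]' >/dev/null && python3 guard.py &&
python3 -m handwheel '[{"rot":[0,0,0],"linear":[-0.0002,0.001,0],"claw":1}]' >/dev/null && python3 guard.py &&
python3 -m handwheel '[{"rot":[0,0,0],"linear":[-0.0002,0.001,0],"claw":1}]' >/dev/null && python3 guard.py &&
python3 -m handwheel '[{"rot":[0,0,0],"linear":[-0.0002,0.001,0],"claw":1}]' >/dev/null && python3 guard.py &&
python3 -m handwheel '[{"rot":[0,0,0],"linear":[-0.0002,0.001,0],"claw":1}]' >/dev/null && python3 guard.py &&
python3 -m handwheel '[{"rot":[0,0,0],"linear":[-0.0002,0.001,0],"claw":1}]' >/dev/null && python3 guard.py &&
python3 -m handwheel '[{"rot":[0,0,0],"linear":[-0.0002,0.001,0],"claw":1}]' >/dev/null && python3 guard.py &&
python3 -m handwheel '[{"rot":[0,0,0],"linear":[-0.0002,0.001,0],"claw":1}]' >/dev/null && python3 guard.py &&
python3 -m handwheel '[{"rot":[0,0,0],"linear":[-0.0002,0.001,0],"claw":1}]' >/dev/null && python3 guard.py &&
python3 -m handwheel '[{"rot":[0,0,0],"linear":[-0.0002,0.001,0],"claw":1}]' >/dev/null && python3 guard.py &&
python3 -m handwheel '[{"rot":[0,0,0],"linear":[-0.0002,0.001,0],"claw":1}]' >/dev/null && python3 guard.py
```

```text
s -0.1685 n 0.6311 Fa 0.66 Fn -0.02
s -0.1674 n 0.6311 Fa 0.39 Fn -0.63
s -0.1663 n 0.6311 Fa -0.75 Fn 1.10
s -0.1652 n 0.6310 Fa -0.25 Fn -0.26
s -0.1641 n 0.6311 Fa -0.61 Fn -0.44
s -0.1630 n 0.6310 Fa 0.94 Fn -0.01
s -0.1619 n 0.6310 Fa 0.60 Fn 0.44
s -0.1608 n 0.6310 Fa 0.01 Fn -0.40
s -0.1596 n 0.6310 Fa -0.13 Fn -0.43
s -0.1585 n 0.6309 Fa 0.20 Fn -0.06
s -0.1574 n 0.6309 Fa -0.60 Fn 0.32
s -0.1563 n 0.6309 Fa -0.36 Fn -1.08
s -0.1552 n 0.6309 Fa -0.89 Fn -1.02
```

```bash
python3 guard.py &&
python3 -m handwheel '[{"rot":[0,0,0],"linear":[-0.00015,0.001,0],"claw":1}]' >/dev/null && python3 guard.py &&
python3 -m handwheel '[{"rot":[0,0,0],"linear":[-0.00015,0.001,0],"claw":1}]' >/dev/null && python3 guard.py &&
python3 -m handwheel '[{"rot":[0,0,0],"linear":[-0.00015,0.001,0],"claw":1}]' >/dev/null && python3 guard.py &&
python3 -m handwheel '[{"rot":[0,0,0],"linear":[-0.00015,0.001,0],"claw":1}]' >/dev/null && python3 guard.py &&
python3 -m handwheel '[{"rot":[0,0,0],"linear":[-0.00015,0.001,0],"claw":1}]' >/dev/null && python3 guard.py &&
python3 -m handwheel '[{"rot":[0,0,0],"linear":[-0.00015,0.001,0],"claw":1}]' >/dev/null && python3 guard.py &&
python3 -m handwheel '[{"rot":[0,0,0],"linear":[-0.00015,0.001,0],"claw":1}]' >/dev/null && python3 guard.py &&
python3 -m handwheel '[{"rot":[0,0,0],"linear":[-0.00015,0.001,0],"claw":1}]' >/dev/null && python3 guard.py &&
python3 -m handwheel '[{"rot":[0,0,0],"linear":[-0.00015,0.001,0],"claw":1}]' >/dev/null && python3 guard.py &&
python3 -m handwheel '[{"rot":[0,0,0],"linear":[-0.00015,0.001,0],"claw":1}]' >/dev/null && python3 guard.py &&
python3 -m handwheel '[{"rot":[0,0,0],"linear":[-0.00015,0.001,0],"claw":1}]' >/dev/null && python3 guard.py &&
python3 -m handwheel '[{"rot":[0,0,0],"linear":[-0.00015,0.001,0],"claw":1}]' >/dev/null && python3 guard.py
```

```text
s -0.1552 n 0.6309 Fa -0.89 Fn -1.02
s -0.1541 n 0.6309 Fa 0.70 Fn 0.51
s -0.1530 n 0.6309 Fa -0.28 Fn -0.39
s -0.1519 n 0.6310 Fa 0.43 Fn -0.42
s -0.1508 n 0.6310 Fa -0.25 Fn -0.33
s -0.1497 n 0.6310 Fa 0.14 Fn -0.17
s -0.1486 n 0.6311 Fa -0.19 Fn -0.21
s -0.1475 n 0.6311 Fa -0.54 Fn 0.29
s -0.1464 n 0.6312 Fa 0.43 Fn 0.50
s -0.1458 n 0.6314 Fa -6.94 Fn 0.22
```

```bash
python3 -m handwheel '[{"rot":[0,0,0],"linear":[-0.0001,0.0004,0],"claw":1},{"rot":[0,0,0],"linear":[-0.0001,0.0004,0],"claw":1}]' && python3 guard.py; python3 st.py
```

```text
t: 22.0
tool_pos: [0.6473, -0.0316, 0.0165]
orientation: [-2.008, -2.41, 0.004]
ft_force: [0.9, -4.9, 0.1]
width: 0.0112
s -0.1458 n 0.6315 Fa -4.95 Fn -0.00
t 22.00 pos [ 0.6473 -0.0316  0.0165] yyaw 10.42 F [ 0.87 -4.88  0.11] w 0.0112 zax [-0.005   0.0012 -1.    ]
M [-0.823 -0.085  0.128]
```

```bash
python3 -m handwheel '[{"rot":[0,0,0],"linear":[-0.0001,0.0005,-0.0003],"claw":1},{"rot":[0,0,0],"linear":[-0.0001,0.0005,-0.0005],"claw":1},{"rot":[0,0,0],"linear":[-0.0001,0.0005,-0.0005],"claw":1},{"rot":[0,0,0],"linear":[-0.0001,0.0005,-0.0005],"claw":1}]' ; python3 guard.py; python3 st.py
```

```text
t: 22.4
tool_pos: [0.6474, -0.0316, 0.0162]
orientation: [-2.008, -2.411, 0.004]
ft_force: [1.1, -5.0, 1.8]
width: 0.0114
s -0.1458 n 0.6315 Fa -5.12 Fn 0.19
t 22.40 pos [ 0.6474 -0.0316  0.0162] yyaw 10.42 F [ 1.09 -5.01  1.77] w 0.0114 zax [-4.5e-03  6.0e-04 -1.0e+00]
M [-0.862  0.055  0.21 ]
```

```bash
python3 -m handwheel '[{"rot":[0,0,0],"linear":[0,0.0001,-0.0003],"claw":1},{"rot":[0,0,0],"linear":[0,0.0001,-0.0003],"claw":1}]' ; python3 guard.py
python3 -m handwheel '[{"rot":[0,0,0],"linear":[0,0,0],"claw":0.7},{"rot":[0,0,0],"linear":[0,0,0],"claw":0.6},{"rot":[0,0,0],"linear":[0,0,0],"claw":0.5},{"rot":[0,0,0],"linear":[0,0,0],"claw":0.4},{"rot":[0,0,0],"linear":[0,0,0],"claw":0.3}]' ; python3 guard.py; python3 st.py
```

```text
t: 22.6
tool_pos: [0.6475, -0.0316, 0.0159]
orientation: [-2.009, -2.411, 0.004]
ft_force: [1.1, -2.7, -0.1]
width: 0.0113
s -0.1458 n 0.6316 Fa -2.87 Fn 0.58
t: 23.1
tool_pos: [0.6475, -0.0315, 0.0159]
orientation: [-2.008, -2.411, 0.004]
ft_force: [0.2, -0.9, 0.3]
width: 0.03
s -0.1457 n 0.6316 Fa -0.88 Fn 0.03
t 23.10 pos [ 0.6475 -0.0315  0.0159] yyaw 10.41 F [ 0.19 -0.86  0.33] w 0.0300 zax [-4.3e-03  7.0e-04 -1.0e+00]
M [-0.019 -0.04  -0.009]
```

```bash
python3 -m handwheel '[{"rot":[0,0,0],"linear":[0,0,0.005],"claw":0.3},{"rot":[0,0,0],"linear":[0,0,0.015],"claw":0.3},{"rot":[0,0,0],"linear":[0,0,0.03],"claw":0.3},{"rot":[0,0,0],"linear":[0,0,0.05],"claw":0.3},{"rot":[0,0,0],"linear":[0,0,0.08],"claw":0.3}]'
python3 -m handwheel '[{"rot":[0,0,0],"linear":[0,-0.02,0.04],"claw":0.3},{"rot":[0,0,0],"linear":[0,-0.06,0.07],"claw":0.3},{"rot":[0,0,0],"linear":[0,-0.1,0.08],"claw":0.3},{"rot":[0,0,0],"linear":[0,-0.14,0.08],"claw":0.3},{"rot":[0,0,0],"linear":[0,-0.18,0.08],"claw":0.3}]'
python3 -m handwheel '[{"rot":[0,0,0],"linear":[-0.02,-0.03,0],"claw":0.3},{"rot":[0,0,0],"linear":[-0.05,-0.07,0],"claw":0.3},{"rot":[0,0,0],"linear":[-0.08,-0.1,0],"claw":0.3},{"rot":[0,0,0],"linear":[-0.1,-0.12,0],"claw":0.3},{"rot":[0,0,0],"linear":[-0.1,-0.12,0],"claw":0.3}]'
python3 - <<'E'
from h import *
from plant import arm
o=np.zeros((480,800,3),np.uint8)
for n,x,(a,b,c,d) in (("top",0,(240,400,160,310)),("side",400,(220,400,160,340))):
    f=arm.grab_frame(n); pickle.dump(f,open(f"{n}4.pkl","wb")); i=crop(f,a,b,c,d,400/(b-a)); o[:i.shape[0],x:x+i.shape[1]]=i[:,:400]
cv2.imwrite("pics/c5.png",o)
E
```

```text
t: 23.6
tool_pos: [0.647, -0.0315, 0.0969]
orientation: [-2.008, -2.41, 0.004]
ft_force: [0.6, -0.2, 0.5]
width: 0.0298
t: 24.1
tool_pos: [0.647, -0.2131, 0.1793]
orientation: [-2.009, -2.412, 0.003]
ft_force: [0.3, -0.3, -0.2]
width: 0.03
t: 24.6
tool_pos: [0.5449, -0.3357, 0.1809]
orientation: [-2.014, -2.409, 0.004]
ft_force: [0.6, 0.0, 0.8]
width: 0.0299
```

View pics/c5.png

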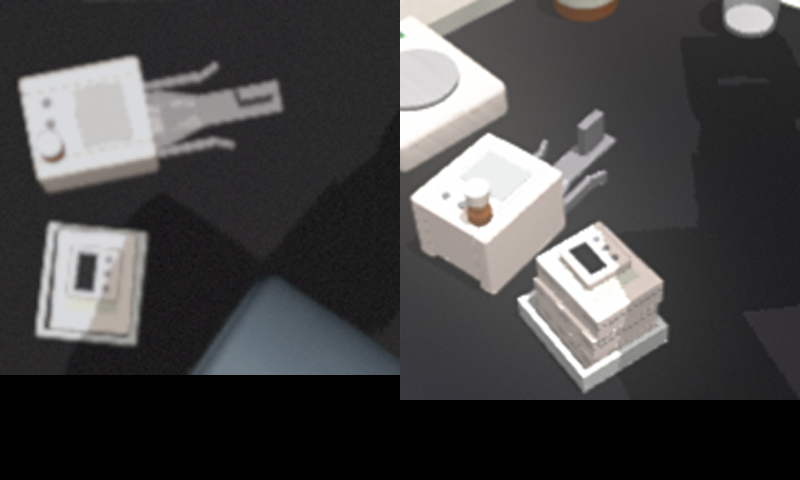

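Run:
```python
from h import *
f=pickle.load(open("top4.pkl","rb")); a=np.array([-.1771,.9842]); n=np.array([.9842,.1771])
P=lambda L,z:onplane(f,[[240+(u+.5)/2.5-.5,160+(v+.5)/2.5-.5] for u,v in L],z)[:,:2]
p=P([(276,82),(282,110)],.006); m=p.mean(0); print("tray end s %.4f n %.4f; expected s -0.168 n 0.633"%(m@a,m@n))
q=P([(60,230),(136,236),(128,338),(53,332)],.09); print("box3 top approx",q.mean(0)); print("timer",P([(95,272)],.104),"rack",P([(49,222),(148,231),(136,344),(36,335)],.026).mean(0))
print([np.abs(pickle.load(open(k+"4.pkl","rb"))["pixels"].astype(int)-pickle.load(open(k+"0.pkl","rb"))["pixels"]).max(2)[:, :220].__gt__(60).sum() for k in("top","side")])
g=pickle.load(open("side4.pkl","rb")); cv2.imwrite("pics/c6.png",crop(g,270,350,250,340,6))
```

```text
tray end s -0.1690 n 0.6317; expected s -0.168 n 0.633
box3 top approx [0.44973824 0.13623622]
timer [[0.45964894 0.13444049]] rack [0.45715107 0.14257153]
[np.int64(0), np.int64(0)]
```

View pics/c6.png

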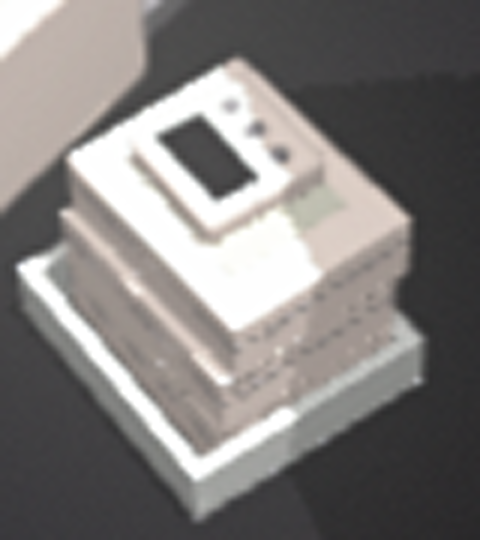

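```bash
python3 -c "
from plant import arm
print(arm.close_job())"
```

```text
the job is handed in; nothing more can be done
None
```

The carrier is out of the rack and home in the reader, and I handed the job in at about 25 s of the 72 s allowed. No verdict is reported.

**Extraction:** I gripped the handle, drew the carrier out in 2–5 mm steps (10 mm once the load had gone) and moved sideways about 7 mm as its shoulders passed the guide blocks. The wrist pull peaked at about 10.4 N, and I eased off sideways at that point. I could not measure the force on the rack directly; the pull also includes box friction of about 5 N, so I believe it stayed under the 10 N limit. The final pictures show the stack upright in the rack with the timer on top. The boxes are offset from each other by a few millimetres.

**Insertion:** I turned the carrier by about 15.6°, lined it up to within about 1 mm of the bay's middle line as measured in the top camera, and slid it in with almost no side force. It met the stop about 28 mm behind the slot's mouth. The first contact was 6.9 N, and I then held about 5 N for roughly 0.6 s before opening the gripper and lifting away.

**Last checks:**
- The top camera puts the carrier's front end within about 1 mm of where the touched stop would place it, and about 1.4 mm off the middle line.
- A before-and-after comparison of the left third of both pictures, where the tube block and dishes are, found no change. I did not check the other bystanders individually.
- The housing gave a middle line about 2.5 mm away from the one I measured on the cheeks. I used the cheeks, and the smooth entry supports that choice.

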